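# Turn round the order of the hand stamps

## Robot

A 6-joint arm with a two-finger parallel gripper is mounted at the origin on the work surface. World frame = base frame: x ahead of the robot, y to its left, z up, the work surface at z = 0. Lengths are in m, angles in degrees, forces in N, time in s.
With the tool pointing down it reaches from about 0.35 to 0.875 m from the base axis. Payload 15.5 kg.
Tool frame: the origin (TCP) lies on the centre line of the jaws, within the pads' length; the fingertips stand 25 mm ahead of it and the grasp point (between the pads) lies 6 mm ahead of it; z points along the fingers, y is the line along which they close (so a half turn about z gives the same grasp; the last joint's range is limited). The gripper opens to 85 mm and grips with 20 to 120 N. Pads are 22 mm wide; open, the fingers measure 114 mm over their backs; the gripper's body (76 mm by 85 mm) begins 54 mm behind the grasp point. The pads swing forward as they close: fully open they stand 13 mm farther back than shut.
Start: joints at [-76.289, 28.281, 77.091, -0, 74.628, -5.472], TCP at [0.205, -0.59, 0.256] pointing down, gripper open.
Joint ranges: [-166.48, 166.48], [-47.26, 123.95], [12.59, 153.08], [-70.14, 250.14], [6.76, 159.57], [-176.63, 176.63]. Speed limits (degrees/s): [108.29, 108.29, 147.25, 172.46, 172.46, 172.46].

## Interface

Orientations are given as [roll, pitch, yaw] about the fixed x, y, z axes, in that order (R = Rz(yaw) Ry(pitch) Rx(roll)).
In Python, from plant import state, viewer, arm gives the robot as it stands. The module is installed in compiled form; this text tells all that it offers.
- The arm moves only by the tool arm_command, never from a script. Its argument "series" is one flat list of numbers, 6 for each row, row after row: the shift along the world's x, y, z in m, then the turn, a rotation vector about the world's x, y, z in rad. In form: [tx, ty, tz, ax, ay, az, tx, ty, tz, ax, ay, az, ...]. A call has 1 to 20 rows; each row is the pose to reach, as a shift and turn from the pose commanded when the call began; what a row does not reach only later rows make up. A row lasts 1/10 s, in which the tool goes at most 50 mm and 8.59 degrees, less where a joint would pass 70% of its speed; a pose out of reach is approached as far as the arm can. A call with a gripper value outside its range is refused whole. "grip" is the opening, from -1 (shut) to 1 (fully open), set as the call begins (left out, the last holds). The fingers move at their own pace and stop on an object; the grip force is fixed at half the most. Time passes only in rows, so rows that repeat a pose let the fingers close. It gives the time, the measured TCP pose, the force, the opening and the grip force at its end, in the units of the state.
- state(): the state, without advancing time (a new reading comes with each control period).
- viewer.get_image(name): name is "side" or "top" or "wrist"; returns the picture (420x560x3 uint8, red, green, blue); there is no depth.
- viewer.camera_model(name): a dict with "K" (3x3 intrinsics, pixels), "T" (4x4, takes a point from camera to world coordinates); the wrist camera has in their place "T_tool_cam" (4x4, takes a point from camera to tool coordinates, whose origin is the TCP and whose axes are the flange's). Camera axes: x right, y up, looking along -z (the intrinsics and any distortion apply to the point x, -y, -z); pixel columns grow to the right and rows downward; lengths in m; the calibration is good to about 2 mm. A picture is of the moment at which its call begins: read the wrist's pose just before it. camera_model takes no time and is no camera call.
- arm.sign_off(): hands the job in; it is judged then, once.
The state is a dict: "time_s": time; "joint_pos": joint angles; "qd": joint speeds; "joint_efforts": joint torques, N m; "ee_pos": TCP position; "eef_rot": TCP orientation; "wrist_force": force on the tool from outside, world axes, zero at the start; "wrist_torque": the same for the moment, N m; "width": finger opening in m; "grasp_force": force on a finger pad.
Only numpy, scipy, OpenCV 4.12 (cv2) and the standard library are available. Lean on these libraries where they do the work, as an engineer would, in place of code of your own. Each camera call takes 0.05 s, during which the arm holds its last target. There are 200 camera calls.

## Task

The next print run lays its layers in the opposite order. Move all four hand stamps from the brown plywood rack to the empty white rack, one to a bay, in reverse order: the stamp that stood leftmost goes in the rightmost bay, and so on along the row. Set each down gently rather than dropping it, and leave all four standing upright, flat on the bay floors.

Things in the scene. Friction and masses are not known exactly. Their poses are not given: they have to be found in the camera images.
- old_rack: Brown plywood rack with the stamps, 68 x 252 mm, fixed, left or right of the robot. Origin under its centre, on the table; z up, +y to the robot's left within 0.35 rad. Bay centres at y = -93, -31, 31, 93 mm, x = 0; bays 58 x 58 mm inside, walls 4 to 5 mm thick, 10 mm high above the bay floor, which is 18 mm above the origin
- new_rack: Empty white and aluminium rack, 68 x 252 mm, fixed, on the other side. Origin under its centre, on the table; z up, +y to the robot's left within 0.35 rad. Bay centres at y = -93, -31, 31, 93 mm, x = 0; bays 58 x 58 mm inside, walls 4 to 5 mm thick, 10 mm high above the bay floor, which is 6 mm above the origin
- stamp_round: Loose wooden hand stamp, 90 g or so, its foot round, 38 mm across, 22 mm high (lowest 4 mm black rubber), with an upright dark round handle 22 mm in diameter on its centre, straight from 22 to 66 mm and tapering to its top at 72 mm. Origin at the centre of its underside, z up through the handle
- stamp_square: Loose wooden hand stamp, 90 g or so, its foot square, 36 x 36 mm, 22 mm high (lowest 4 mm black rubber), with an upright dark round handle 22 mm in diameter on its centre, straight from 22 to 66 mm and tapering to its top at 72 mm. Origin at the centre of its underside, z up through the handle
- stamp_oblong: Loose wooden hand stamp, 90 g or so, its foot oblong, 46 mm along its x by 28 mm along its y, 22 mm high (lowest 4 mm black rubber), with an upright dark round handle 22 mm in diameter on its centre, straight from 22 to 66 mm and tapering to its top at 72 mm. Origin at the centre of its underside, z up through the handle
- stamp_hex: Loose wooden hand stamp, 90 g or so, its foot hexagonal, 35 mm across flats, 40 mm across corners, 22 mm high (lowest 4 mm black rubber), with an upright dark round handle 22 mm in diameter on its centre, straight from 22 to 66 mm and tapering to its top at 72 mm. Origin at the centre of its underside, z up through the handle
- pad_round: Grey felt pad, 4 mm thick, same outline as the round stamp's foot but 5 mm larger all round, glued in the middle of an old-rack bay; the round stamp stands on it at the start, so it keeps that stamp's old place in the row. Origin at the centre of its underside (the bay floor)
- pad_square: Grey felt pad, 4 mm thick, same outline as the square stamp's foot but 5 mm larger all round, glued in the middle of an old-rack bay; the square stamp stands on it at the start, so it keeps that stamp's old place in the row. Origin at the centre of its underside (the bay floor)
- pad_oblong: Grey felt pad, 4 mm thick, same outline as the oblong stamp's foot but 5 mm larger all round, glued in the middle of an old-rack bay; the oblong stamp stands on it at the start, so it keeps that stamp's old place in the row. Origin at the centre of its underside (the bay floor)
- pad_hex: Grey felt pad, 4 mm thick, same outline as the hex stamp's foot but 5 mm larger all round, glued in the middle of an old-rack bay; the hex stamp stands on it at the start, so it keeps that stamp's old place in the row. Origin at the centre of its underside (the bay floor)
Mind the look-alikes: they are no part of the job. What is shaped like the stamp_oblong but yellow is not meant.

How it is judged:
By the outcome, as a careful person would: the job done as asked, in the order asked, and still so for the second after the job is handed in, with the robot touching nothing.
It also fails if it takes over 99 s, if anything falls off the work surface, if the arm or the gripper's body presses on something with over 40 N, if the wrist force passes 120 N, or if a joint passes its speed limit or range.

## Working session

There is one attempt and no reset: what is moved stays moved. The work goes in short steps, Python scripts to look and compute and a tool call to move; the robot and the scene stay as the last step left them, time stands still between calls to the robot, and variables do not carry over. Pictures are saved under pics/ and viewed, at most 14 in all, crops included, and the job is handed in when it is done.

Besides the shell and the picture viewer there is one more tool, called after "Emit:" as a command line: name --argument value ..., lists and objects as JSON in quotes. arm_command: Moves the arm, as the interface text tells. Its arguments: {"type":"object","properties":{"series":{"type":"array","items":{"type":"number"}},"grip":{"type":"number"}},"required":["series"]}

```bash
mkdir -p pics; python3 - <<'E'
from plant import state, viewer, arm
import cv2,numpy as np
np.set_printoptions(precision=4,suppress=True)
s=state();print(s)
for n in ("top","side"):
    cv2.imwrite(f"pics/{n}0.png",viewer.get_image(n)[:,:,::-1])
for n in ("top","side","wrist"): print(n,viewer.camera_model(n))
E
```

```text
{'time_s': 0.0, 'joint_pos': array([-76.2905,  28.3142,  77.1282,  -0.0022,  74.628 ,  -5.4706]), 'qd': array([ 0.1207, -0.1428,  0.0291, -0.0045,  0.1425,  0.0361]), 'joint_efforts': array([ -0.0035, -88.2154, -38.387 ,  -0.0003,   0.0101,   0.    ]), 'ee_pos': array([ 0.2053, -0.59  ,  0.2557]), 'eef_rot': array([-179.9297,   -0.0046,   19.1807]), 'wrist_force': array([0.3209, 0.4003, 0.0665]), 'wrist_torque': array([ 0.0445, -0.0291, -0.0135]), 'grasp_force': 0.0, 'width': 0.08538711851023476}
top {'K': array([[492.8021,   0.    , 273.0987],
       [  0.    , 492.8021, 221.0577],
       [  0.    ,   0.    ,   1.    ]]), 'T': array([[-0.0227,  0.9923, -0.1217,  0.4598],
       [-0.9994, -0.0195,  0.0274,  0.0106],
       [ 0.0248,  0.1222,  0.9922,  1.0808],
       [ 0.    ,  0.    ,  0.    ,  1.    ]])}
side {'K': array([[401.153 ,   0.    , 281.4565],
       [  0.    , 401.153 , 207.149 ],
       [  0.    ,   0.    ,   1.    ]]), 'T': array([[-0.9999, -0.0047, -0.011 ,  0.551 ],
       [-0.005 , -0.6677,  0.7444,  0.6041],
       [-0.0108,  0.7444,  0.6677,  0.5756],
       [ 0.    ,  0.    ,  0.    ,  1.    ]])}
wrist {'K': array([[367.7165,   0.    , 277.3336],
       [  0.    , 367.7165, 204.6677],
       [  0.    ,   0.    ,   1.    ]]), 'T_tool_cam': array([[ 0.0012,  0.9448,  0.3278,  0.0832],
       [ 1.    , -0.001 , -0.0008, -0.001 ],
       [-0.0004,  0.3278, -0.9448, -0.1179],
       [ 0.    ,  0.    ,  0.    ,  1.    ]])}
```

View pics/top0.png

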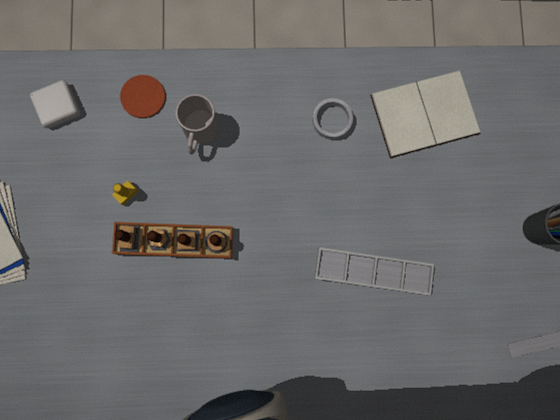

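View pics/side0.png

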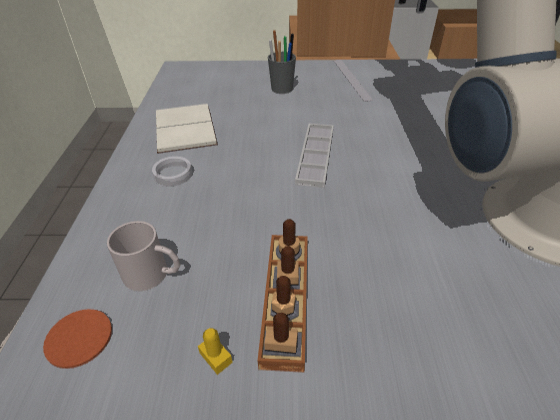

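Candidates for "the stamps": the four in the brown rack, at top-view pixels (127,238), (158,238), (187,240) and (216,240). The yellow look-alike at (123,192) stands outside the rack and is excluded. Target is the white rack around (375,271). The mug, ring and white block don't matter. Next I'll check the choice in a close crop and get rough rack poses.

```bash
cat > h.py <<'E'
import cv2,numpy as np
from plant import state, viewer, arm
from scipy.spatial.transform import Rotation as R
np.set_printoptions(precision=4,suppress=True)
def cam(n,s=None):
    m=viewer.camera_model(n)
    if n!="wrist": return m["K"],m["T"]
    T=np.eye(4);T[:3,:3]=R.from_euler('xyz',s["eef_rot"],degrees=True).as_matrix();T[:3,3]=s["ee_pos"]
    return m["K"],T@m["T_tool_cam"]
def ray(px,z,K,T):
    px=np.atleast_2d(px).astype(float)
    d=np.c_[(px[:,0]-K[0,2])/K[0,0],-(px[:,1]-K[1,2])/K[1,1],-np.ones(len(px))]@T[:3,:3].T
    return T[:3,3]+d*((z-T[2,3])/d[:,2])[:,None]
def proj(P,K,T):
    p=(np.atleast_2d(P)-T[:3,3])@T[:3,:3]
    return np.c_[K[0,2]+K[0,0]*p[:,0]/-p[:,2],K[1,2]+K[1,1]*p[:,1]/p[:,2]]
E
python3 - <<'E'
from h import *
im=cv2.imread("pics/top0.png");K,T=cam("top")
a=cv2.resize(im[205:275,100:245],None,fx=5,fy=5,interpolation=cv2.INTER_CUBIC);a=a[:, :725]
b=cv2.resize(im[240:300,305:445],None,fx=4,fy=4,interpolation=cv2.INTER_CUBIC)
c=np.zeros((a.shape[0]+b.shape[0],725,3),np.uint8);c[:a.shape[0],:a.shape[1]]=a;c[a.shape[0]:,:b.shape[1]]=b
cv2.imwrite("pics/crop0.png",cv2.convertScaleAbs(c,alpha=1.5))
o=ray([[114,222],[233,226],[231,258],[112,253]],.028,K,T);print(o,o.mean(0))
o=ray([[318,248],[434,264],[432,294],[316,277]],.016,K,T);print(o,o.mean(0))
E
```

```text
[[0.5936 0.3214 0.028 ]
 [0.5799 0.0679 0.028 ]
 [0.5114 0.073  0.028 ]
 [0.5274 0.3245 0.028 ]] [0.5531 0.1967 0.028 ]
[[ 0.5296 -0.1148  0.016 ]
 [ 0.4895 -0.3661  0.016 ]
 [ 0.4252 -0.3577  0.016 ]
 [ 0.4673 -0.1083  0.016 ]] [ 0.4779 -0.2367  0.016 ]
```

View pics/crop0.png

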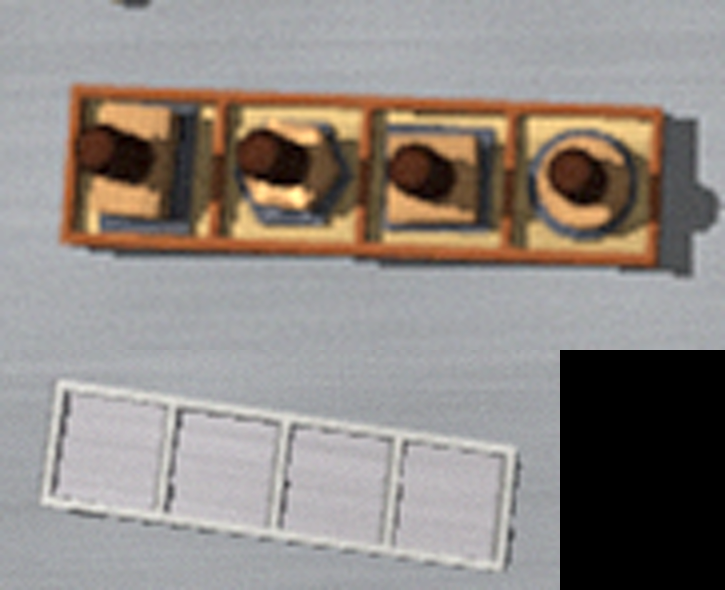

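The crop shows, left to right (+y to −y): oblong (110,155), hex (285,170), square (435,175), round (590,180). So in the white rack oblong goes rightmost (450,495), then hex, then square, and round goes leftmost (110,450). Now I'll fly over the new rack for a wrist look.

Emit:
arm_command --series '[0.28,0.39,0.03,0,0,1.07,0.28,0.39,0.03,0,0,1.07,0.28,0.39,0.03,0,0,1.07,0.28,0.39,0.03,0,0,1.07,0.28,0.39,0.03,0,0,1.07,0.28,0.39,0.03,0,0,1.07,0.28,0.39,0.03,0,0,1.07,0.28,0.39,0.03,0,0,1.07,0.28,0.39,0.03,0,0,1.07,0.28,0.39,0.03,0,0,1.07,0.28,0.39,0.03,0,0,1.07,0.28,0.39,0.03,0,0,1.07,0.28,0.39,0.03,0,0,1.07]' --grip 0.3

```text
time_s: 1.4
ee_pos: [0.4848, -0.2009, 0.286]
eef_rot: [-180.0, 0.0, 80.5]
wrist_force: [-0.7, -0.5, 0.4]
width: 0.0554
grasp_force: 0.0
```

```bash
python3 - <<'E'
from h import *
s=state();im=viewer.get_image("wrist")[:,:,::-1].copy();cv2.imwrite("pics/w_new.png",im)
np.save("w_new.npy",np.array([s["ee_pos"],s["eef_rot"]]));print(s["time_s"],s["ee_pos"],s["eef_rot"],s["width"])
E
```

```text
1.4 [ 0.4848 -0.2009  0.286 ] [-179.9655    0.0018   80.4584] 0.055407170355091954
```

View pics/w_new.png

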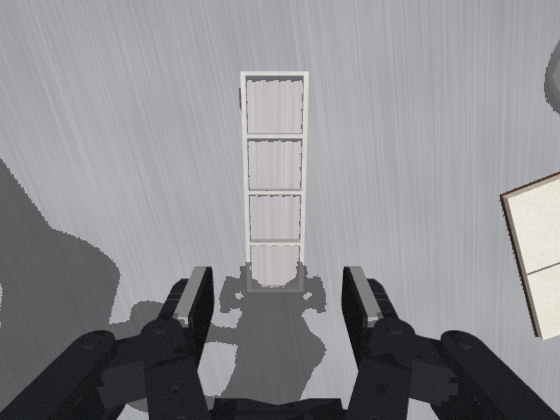

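The wrist view shows the empty white rack upright in the picture, rim corners near (240,72), (309,72), (303,292), (247,292); the image top is +y. I'll compute its pose, and fly to the old rack.

```bash
python3 - <<'E'
from h import *
im=cv2.imread("pics/w_new.png");p,r=np.load("w_new.npy");K,T=cam("wrist",dict(ee_pos=p,eef_rot=r))
o=ray([[240,72],[309,72],[303,292],[247,292]],.016,K,T)
print(o,o.mean(0), np.linalg.norm(o-np.roll(o,1,0),axis=1))
l=(o[0]+o[1]-o[2]-o[3])/2;yaw=np.degrees(np.arctan2(-l[0],l[1]));print(yaw)
# bay floors: bright low-saturation blobs between rims
g=cv2.cvtColor(im,cv2.COLOR_BGR2HSV);
for c in [(140,100),(225,100),(275,100),(275,155),(275,155)]: pass
for y in (105,165,215): print(y,im[y,236:314,:].mean(1).astype(int))
print(im[60:300,275].mean(1).astype(int))
E
```

```text
[[ 0.4613 -0.1063  0.016 ]
 [ 0.5288 -0.1176  0.016 ]
 [ 0.4872 -0.366   0.016 ]
 [ 0.4199 -0.3548  0.016 ]] [ 0.4743 -0.2362  0.016 ] [0.2519 0.0685 0.2519 0.0682]
-9.48030502055851
105 [171 170 171 141  89 159 212 213 215 205 158 176 193 193 193 197 198 200
 194 186 191 190 194 192 194 192 191 190 189 191 191 190 192 189 191 188
 188 191 196 193 190 189 187 185 190 194 194 193 190 191 197 194 193 192
 196 193 190 187 192 196 195 196 192 190 191 186 158 191 214 216 213 207
 183 171 172 175 172 173]
165 [174 172 173 169 174 167 170 193 207 209 208 199 140 192 192 192 191 195
 192 191 183 187 192 191 185 190 188 190 189 191 188 188 192 190 186 189
 190 191 193 195 187 187 185 190 190 196 195 190 195 196 202 198 194 194
 190 188 186 187 192 196 198 193 194 194 182 139 209 209 208 205 189 173
 175 174 178 173 174 176]
215 [169 170 172 172 170 167 171 170 181 206 206 209 199 146 136 189 188 189
 187 187 188 179 185 188 187 181 187 180 184 189 189 188 189 191 185 183
 183 184 187 189 187 188 190 186 187 191 191 191 191 194 192 188 189 185
 179 179 181 184 188 189 192 191 187 178 127 207 2
[... 323 characters left out ...]
7 198 195 195 196
 195 158 186 207 208 208 150 115 107 185 197 198 196 196 195 196 196 196
 194 195 196 196 191 195 193 194 197 195 191 195 193 193 196 195 192 193
 195 195 191 193 192 192 194 190 194 191 191 192 189 190 191 192 192 192
 190 191 176 156 152 199 207 205 167 118 180 189 191 190 191 190 189 187
 190 188 191 192 189 187 189 189 189 190 188 189 188 189 191 189 188 190
 186 190 188 188 189 190 186 189 187 188 188 188 186 185 186 187 179 160
 153 153 174 203 207 166 183 188 186 186 187 186 185 189 186 187 186 188
 186 188 185 187 187 184 187 187 189 185 187 186 184 188 187 185 185 187
 186 185 185 183 184 186 184 186 177 156 153 116 105 111 114 113  97  96
  94  93  94  92  95  95]
```

Emit:
arm_command --series '[0.07,0.43,0.06,0,0,0.1,0.07,0.43,0.06,0,0,0.1,0.07,0.43,0.06,0,0,0.1,0.07,0.43,0.06,0,0,0.1,0.07,0.43,0.06,0,0,0.1,0.07,0.43,0.06,0,0,0.1,0.07,0.43,0.06,0,0,0.1,0.07,0.43,0.06,0,0,0.1,0.07,0.43,0.06,0,0,0.1,0.07,0.43,0.06,0,0,0.1,0.07,0.43,0.06,0,0,0.1,0.07,0.43,0.06,0,0,0.1]'

```text
time_s: 2.65
ee_pos: [0.5554, 0.2281, 0.346]
eef_rot: [-180.0, 0.0, 86.1]
wrist_force: [-0.2, 0.0, -0.4]
width: 0.0556
grasp_force: 0.0
```

```bash
python3 - <<'E'
from h import *
s=state();im=viewer.get_image("wrist")[:,:,::-1].copy();cv2.imwrite("pics/w_old.png",im)
np.save("w_old.npy",np.array([s["ee_pos"],s["eef_rot"]]));print(s["time_s"],s["ee_pos"],s["eef_rot"],s["width"])
E
```

```text
2.65 [0.5554 0.2281 0.346 ] [-179.9665    0.0329   86.1311] 0.055611422581452484
```

View pics/w_old.png

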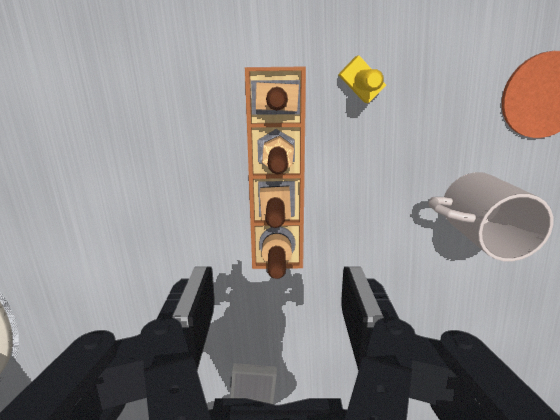

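This view shows the brown rack with rim corners near (246,68), (306,68), (303,268), (252,268). Handle tips are at about (277,97) oblong, (278,163) hex, (275,216) square and (277,270) round; the yellow look-alike is at (365,80), outside the rack.

```bash
python3 - <<'E'
from h import *
im=cv2.imread("pics/w_old.png");p,r=np.load("w_old.npy");K,T=cam("wrist",dict(ee_pos=p,eef_rot=r))
o=ray([[246,68],[306,68],[303,268.5],[252,268.5]],.028,K,T)
print(o.mean(0), np.linalg.norm(o-np.roll(o,1,0),axis=1))
l=(o[0]+o[1]-o[2]-o[3])/2;l/=np.linalg.norm(l);yaw=np.degrees(np.arctan2(-l[0],l[1]));print("yaw",yaw)
C=o.mean(0);x=np.array([l[1],-l[0],0])
h=cv2.cvtColor(im,cv2.COLOR_BGR2HSV)
print(im[97,277],im[160,277],im[140,265],im[100,248])
m=((im[:,:,2]<110)&(im[:,:,2].astype(int)-im[:,:,0]>12)).astype(np.uint8);m[:,:255]=0;m[:,298:]=0;m[:60]=0;m[285:]=0
m=cv2.morphologyEx(m,cv2.MORPH_OPEN,np.ones((5,5)))
n,L,st,ce=cv2.connectedComponentsWithStats(m)
for i in range(1,n):
    if st[i,4]<150: continue
    a,b,w,hh,_=st[i]
    q=ray([[a+w/2-.5,b+hh-.5]],.088,K,T)[0]
    e=q+l*.011-C
    print(st[i],ce[i],q[:2],"rack xy",e@x,e@l)
for yb in (93,31,-31,-93):
    P=C+l*yb/1e3; print(yb,"bay centre",P[:2],"tip px",proj(np.array([P[0],P[1],.094]),K,T))
E
```

```text
[0.5509 0.197  0.028 ] [0.2511 0.0667 0.2511 0.0681]
yaw -3.4122785337952566
[ 44  67 107] [ 43  63 104] [151 144 142] [ 71 115 185]
[267  88  20  22 386] [276.3523  98.772 ] [0.5564 0.2825] rack xy 0.00041317692136583727 0.09665246719283203
[268 148  20  30 490] [277.351  162.1041] [0.5528 0.2129] rack xy 0.0009433266678805089 0.02695685542254439
[265 198  20  30 511] [274.7045 212.9569] [0.5457 0.1561] rack xy -0.0027540037303139886 -0.03011153274555522
[266 247  24  32 552] [276.4746 262.692 ] [0.5448 0.0918] rack xy 0.00013801164550835202 -0.09434935431847474
93 bay centre [0.5565 0.2898] tip px [[276.0013 102.2321]]
31 bay centre [0.5528 0.2279] tip px [[276.4833 164.8198]]
-31 bay centre [0.5491 0.166 ] tip px [[276.9159 220.9949]]
-93 bay centre [0.5454 0.1042] tip px [[277.3063 271.6951]]
```

Order and poses are clear. I'll start with the round stamp, approaching to just above its grasp height.

Emit:
arm_command --series '[-0.01,-0.126,-0.156,0,0,0.007,-0.01,-0.126,-0.156,0,0,0.007,-0.01,-0.126,-0.156,0,0,0.007,-0.01,-0.126,-0.156,0,0,0.007,-0.01,-0.126,-0.156,0,0,0.007,-0.01,-0.126,-0.156,0,0,0.007,-0.01,-0.126,-0.2,0,0,0.007,-0.01,-0.126,-0.22,0,0,0.007,-0.01,-0.126,-0.22,0,0,0.007,-0.01,-0.126,-0.22,0,0,0.007]' --grip 0.3

```text
time_s: 3.7
ee_pos: [0.5463, 0.1041, 0.1278]
eef_rot: [179.9, -0.0, 86.6]
wrist_force: [0.7, 0.2, 0.9]
width: 0.0555
grasp_force: 0.0
```

```bash
python3 - <<'E'
from h import *
s=state();im=viewer.get_image("wrist")[:,:,::-1].copy();cv2.imwrite("pics/w1.png",im)
K,T=cam("wrist",s);print(s["time_s"],s["ee_pos"],s["eef_rot"],s["wrist_force"])
m=((im[:,:,2]<110)&(im[:,:,2].astype(int)-im[:,:,0]>12)).astype(np.uint8);m[:,:230]=0;m[:,330:]=0
m=cv2.morphologyEx(m,cv2.MORPH_OPEN,np.ones((5,5)))
n,L,st,ce=cv2.connectedComponentsWithStats(m)
for i in range(1,n):
    if st[i,4]>300:
        a,b,w,h,_=st[i];print(st[i],ray([[a+w/2-.5,b+h-.5]],.088,K,T)[0])
E
```

```text
3.7 [0.5463 0.1041 0.1278] [179.8989  -0.0186  86.6356] [0.6801 0.2047 0.8852]
[261   0  40  17 522] [0.5521 0.211  0.088 ]
[ 249  101   50   57 1708] [0.5461 0.1561 0.088 ]
[ 254  215   44   71 2235] [0.5432 0.0925 0.088 ]
```

View pics/w1.png

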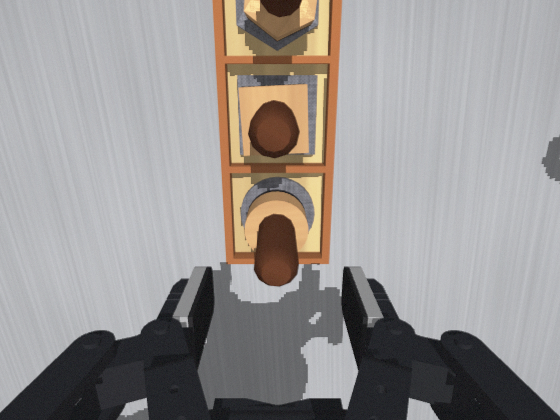

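The round handle is centred between the fingers, at (275,270) with its foot at (276,220). Lowering, closing and lifting.

Emit:
arm_command --series '[-0.002,0,-0.02,0,0,0,-0.002,0,-0.04,0,0,0,-0.002,0,-0.049,0,0,0,-0.002,0,-0.049,0,0,0,-0.002,0,-0.049,0,0,0]'

```text
time_s: 4.25
ee_pos: [0.5441, 0.1038, 0.0784]
eef_rot: [179.9, -0.0, 86.6]
wrist_force: [0.2, 0.3, 0.1]
width: 0.0555
grasp_force: 0.0
```

Emit:
arm_command --series '[0,0,0,0,0,0,0,0,0,0,0,0,0,0,0,0,0,0,0,0,0,0,0,0,0,0,0,0,0,0,0,0,0,0,0,0]' --grip -1

```text
time_s: 4.85
ee_pos: [0.5438, 0.1037, 0.0779]
eef_rot: [179.9, -0.0, 86.6]
wrist_force: [0.4, -1.2, 7.5]
width: 0.0205
grasp_force: 58.5
```

Emit:
arm_command --series '[0,0,0.015,0,0,0,0,0,0.05,0,0,0,0,0,0.1,0,0,0,-0.01,-0.04,0.12,0,0,-0.02,-0.02,-0.09,0.12,0,0,-0.04,-0.03,-0.14,0.12,0,0,-0.06,-0.042,-0.19,0.12,0,0,-0.08,-0.05,-0.23,0.12,0,0,-0.106,-0.054,-0.248,0.12,0,0,-0.106,-0.054,-0.248,0.08,0,0,-0.106,-0.054,-0.248,0.04,0,0,-0.106,-0.054,-0.248,0.02,0,0,-0.106,-0.054,-0.248,0.02,0,0,-0.106,-0.054,-0.248,0.02,0,0,-0.106]'

```text
time_s: 6.25
ee_pos: [0.4895, -0.1443, 0.0978]
eef_rot: [-180.0, -0.0, 80.6]
wrist_force: [0.6, 0.1, 0.1]
width: 0.0205
grasp_force: 58.8
```

```bash
python3 - <<'E'
from h import *
s=state();print(s["time_s"],s["ee_pos"],s["eef_rot"],s["wrist_force"],s["grasp_force"])
a=viewer.get_image("wrist")[:,:,::-1];b=viewer.get_image("side")[:,:,::-1];K,T=cam("wrist",s)
cv2.imwrite("pics/w2.png",a)
cv2.imwrite("pics/c2.png",np.hstack([a[:,130:430],cv2.resize(b[60:200,270:420],(450,420),interpolation=cv2.INTER_CUBIC)]))
E
```

```text
6.25 [ 0.4895 -0.1443  0.0978] [-179.9875   -0.0027   80.5532] [0.6018 0.107  0.1157] 58.84494312806055
```

View pics/c2.png

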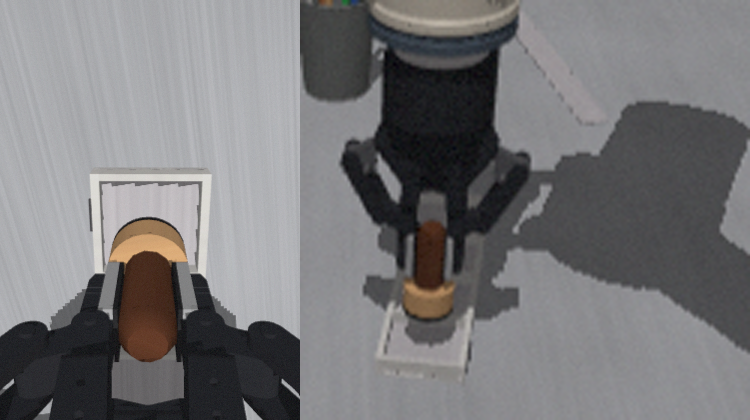

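Wrist view: the round stamp hangs over the leftmost bay, handle at about (278,300), rim centre at about (280,180). Lowering gently.

Emit:
arm_command --series '[0,0,-0.015,0,0,0,0,0,-0.028,0,0,0,0,0,-0.032,0,0,0,0,0,-0.034,0,0,0,0,0,-0.034,0,0,0]'

```text
time_s: 6.85
ee_pos: [0.4897, -0.1444, 0.0639]
eef_rot: [179.9, 0.0, 80.6]
wrist_force: [-0.2, -0.4, -0.6]
width: 0.0209
grasp_force: 58.8
```

Emit:
arm_command --series '[0,0,-0.001,0,0,0,0,0,-0.001,0,0,0]'

```text
time_s: 7.05
ee_pos: [0.4896, -0.1444, 0.0627]
eef_rot: [180.0, 0.0, 80.5]
wrist_force: [0.5, 0.5, -1.5]
width: 0.0205
grasp_force: 58.8
```

Emit:
arm_command --series '[0,0,-0.0005,0,0,0,0,0,-0.001,0,0,0,0,0,-0.001,0,0,0]'

```text
time_s: 7.35
ee_pos: [0.4896, -0.1444, 0.0619]
eef_rot: [180.0, 0.0, 80.5]
wrist_force: [-2.2, 1.2, 12.8]
width: 0.0207
grasp_force: 60.2
```

Contact is firm at the expected height. Release, then on to the square stamp.

Emit:
arm_command --series '[0,0,0,0,0,0,0,0,0,0,0,0,0,0,0,0,0,0,0,0,0,0,0,0,0,0,0.03,0,0,0,0,0,0.075,0,0,0,0,0,0.12,0,0,0,0.01,0.045,0.12,0,0,0.02,0.02,0.095,0.12,0,0,0.04,0.03,0.145,0.12,0,0,0.06,0.038,0.19,0.12,0,0,0.08,0.046,0.24,0.12,0,0,0.1,0.055,0.285,0.12,0,0,0.106,0.057,0.311,0.12,0,0,0.106,0.057,0.311,0.12,0,0,0.106,0.057,0.311,0.075,0,0,0.106,0.057,0.311,0.035,0,0,0.106,0.057,0.311,0.016,0,0,0.106,0.057,0.311,0.016,0,0,0.106,0.057,0.311,0.016,0,0,0.106]' --grip 0.3

```text
time_s: 9.35
ee_pos: [0.5465, 0.1663, 0.0777]
eef_rot: [-180.0, 0.0, 86.6]
wrist_force: [0.3, -0.3, -0.3]
width: 0.0556
grasp_force: 0.0
```

```bash
python3 - <<'E'
from h import *
s=state();print(s["time_s"],s["ee_pos"],s["eef_rot"],s["wrist_force"],s["grasp_force"])
a=viewer.get_image("wrist")[:,:,::-1];b=viewer.get_image("side")[:,:,::-1]
cv2.imwrite("pics/c3.png",np.hstack([a[:,130:430],cv2.resize(b[60:200,270:420],(450,420),interpolation=cv2.INTER_CUBIC)]))
E
```

```text
9.35 [0.5465 0.1663 0.0777] [-179.9881    0.0069   86.597 ] [ 0.287  -0.3044 -0.2628] 0.0
```

View pics/c3.png

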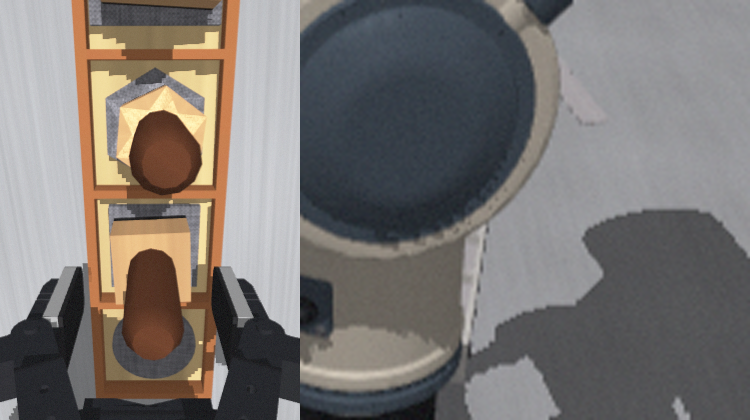

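The square handle is squarely between the fingers at (283,310), with the hex next in line at (295,155). Closing and carrying to the second bay from the left.

Emit:
arm_command --series '[0,0,0,0,0,0,0,0,0,0,0,0,0,0,0,0,0,0,0,0,0,0,0,0,0,0,0,0,0,0]' --grip -1

```text
time_s: 9.95
ee_pos: [0.5468, 0.1668, 0.0781]
eef_rot: [179.9, -0.0, 86.6]
wrist_force: [-1.0, 0.5, 8.3]
width: 0.0206
grasp_force: 58.2
```

Emit:
arm_command --series '[0,0,0.015,0,0,0,0,0,0.05,0,0,0,0,0,0.1,0,0,0,-0.008,-0.04,0.12,0,0,-0.02,-0.017,-0.09,0.12,0,0,-0.04,-0.025,-0.14,0.12,0,0,-0.06,-0.034,-0.19,0.12,0,0,-0.08,-0.043,-0.24,0.12,0,0,-0.1,-0.052,-0.29,0.12,0,0,-0.106,-0.06,-0.335,0.12,0,0,-0.106,-0.067,-0.372,0.12,0,0,-0.106,-0.067,-0.372,0.12,0,0,-0.106,-0.067,-0.372,0.08,0,0,-0.106,-0.067,-0.372,0.04,0,0,-0.106,-0.067,-0.372,0.01,0,0,-0.106,-0.067,-0.372,-0.006,0,0,-0.106,-0.067,-0.372,-0.012,0,0,-0.106,-0.067,-0.372,-0.014,0,0,-0.106,-0.067,-0.372,-0.014,0,0,-0.106]'

```text
time_s: 11.85
ee_pos: [0.4798, -0.2053, 0.0639]
eef_rot: [180.0, 0.0, 80.6]
wrist_force: [-0.4, -0.6, -1.0]
width: 0.021
grasp_force: 58.9
```

Emit:
arm_command --series '[0,0,-0.0005,0,0,0,0,0,-0.001,0,0,0,0,0,-0.001,0,0,0]'

```text
time_s: 12.15
ee_pos: [0.4796, -0.2054, 0.0627]
eef_rot: [180.0, 0.0, 80.5]
wrist_force: [-0.2, 0.3, -1.7]
width: 0.0205
grasp_force: 58.9
```

Emit:
arm_command --series '[0,0,-0.0005,0,0,0,0,0,-0.001,0,0,0,0,0,-0.001,0,0,0]'

```text
time_s: 12.45
ee_pos: [0.4797, -0.2055, 0.062]
eef_rot: [179.9, 0.0, 80.5]
wrist_force: [-1.9, 0.9, 14.2]
width: 0.0206
grasp_force: 60.3
```

Emit:
arm_command --series '[0,0,0,0,0,0,0,0,0,0,0,0,0,0,0,0,0,0,0,0,0,0,0,0,0,0,0.03,0,0,0,0,0,0.075,0,0,0,0,0,0.12,0,0,0,0.008,0.045,0.12,0,0,0.02,0.016,0.093,0.12,0,0,0.04,0.025,0.14,0.12,0,0,0.06,0.033,0.19,0.12,0,0,0.08,0.041,0.24,0.12,0,0,0.1,0.05,0.29,0.12,0,0,0.106,0.058,0.34,0.12,0,0,0.106,0.067,0.39,0.12,0,0,0.106,0.074,0.429,0.12,0,0,0.106,0.074,0.429,0.12,0,0,0.106,0.074,0.429,0.08,0,0,0.106,0.074,0.429,0.066,0,0,0.106,0.074,0.429,0.066,0,0,0.106]' --grip 0.3

```text
time_s: 14.45
ee_pos: [0.5519, 0.2228, 0.1253]
eef_rot: [-179.7, 0.1, 86.6]
wrist_force: [0.2, -0.0, 0.8]
width: 0.0556
grasp_force: 0.0
```

```bash
python3 - <<'E'
from h import *
s=state();print(s["time_s"],s["ee_pos"],s["eef_rot"],s["wrist_force"],s["grasp_force"])
im=viewer.get_image("wrist")[:,:,::-1];K,T=cam("wrist",s);b=viewer.get_image("top")[:,:,::-1]
cv2.imwrite("pics/c4.png",np.hstack([im[:,130:430],cv2.resize(b[235:305,310:390],(480,420),interpolation=cv2.INTER_CUBIC)]))
m=((im[:,:,2]<110)&(im[:,:,2].astype(int)-im[:,:,0]>12)).astype(np.uint8);m[:,:230]=0;m[:,330:]=0
m=cv2.morphologyEx(m,cv2.MORPH_OPEN,np.ones((5,5)))
n,L,st,ce=cv2.connectedComponentsWithStats(m)
for i in range(1,n):
    if st[i,4]>300:
        a,b,w,h,_=st[i];print(st[i],ray([[a+w/2-.5,b+h-.5]],.088,K,T)[0]+[.0007,.011,0])
E
```

```text
14.45 [0.5519 0.2228 0.1253] [-179.7441    0.0957   86.597 ] [ 0.1819 -0.0093  0.8218] 0.0
[ 259   86   52   56 1392] [0.5573 0.2929 0.088 ]
[ 260  206   48   72 2068] [0.5534 0.2278 0.088 ]
[238 324  79  12 756] [0.5484 0.1944 0.088 ]
[235 387  78  18 869] [0.5437 0.1485 0.088 ]
```

View pics/c4.png

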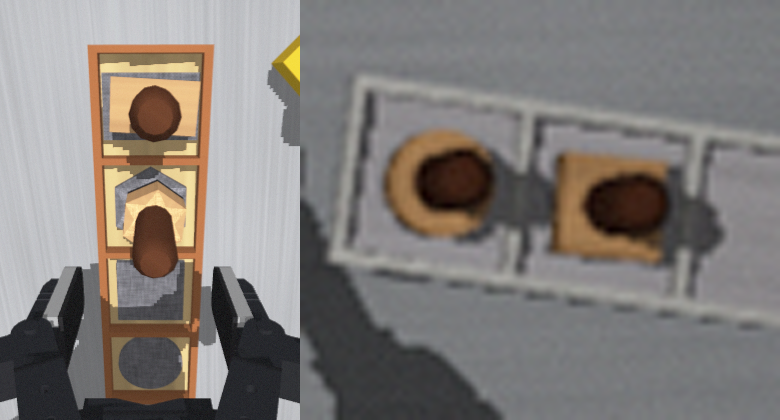

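Left crop: the hex handle is at (284,255), nearly centred between the fingers, with the oblong behind it at (285,110). Right crop: round and square stand upright and centred in the two leftmost white bays.

Emit:
arm_command --series '[0,0.002,-0.02,0,0,0,0,0.002,-0.04,0,0,0,0,0.002,-0.05,0,0,0,0,0.002,-0.05,0,0,0,0,0.002,-0.05,0,0,0]'

```text
time_s: 15.05
ee_pos: [0.5539, 0.2257, 0.0783]
eef_rot: [179.9, -0.0, 86.6]
wrist_force: [0.4, -0.3, 0.4]
width: 0.0554
grasp_force: 0.0
```

```bash
python3 - <<'E'
from h import *
s=state();print(s["time_s"],s["ee_pos"],s["eef_rot"],s["wrist_force"],s["grasp_force"])
im=viewer.get_image("wrist")[:,:,::-1];K,T=cam("wrist",s)
m=((im[:,:,2]<110)&(im[:,:,2].astype(int)-im[:,:,0]>12)).astype(np.uint8);m[:,:230]=0;m[:,330:]=0
m=cv2.morphologyEx(m,cv2.MORPH_OPEN,np.ones((5,5)))
n,L,st,ce=cv2.connectedComponentsWithStats(m)
for i in range(1,n):
    if st[i,4]>300:
        a,b,w,h,_=st[i];print(st[i],ray([[a+w/2-.5,b+h-.5]],.088,K,T)[0]+[.0007,.011,0])
E
```

```text
15.05 [0.5539 0.2257 0.0783] [179.9453  -0.02    86.606 ] [ 0.3885 -0.342   0.3577] 0.0
[ 244   97   73   81 2566] [0.5571 0.2928 0.088 ]
[ 251  247   61   95 4075] [0.5541 0.2323 0.088 ]
[ 230  377   91   13 1174] [0.5506 0.2105 0.088 ]
```

```bash
python3 - <<'E'
from h import *
s=state();K,T=cam("wrist",s)
im=viewer.get_image("wrist")[:,:,::-1];cv2.imwrite("pics/c5.png",im[:,130:430])
for y in (.2235,.2257,.2279,.230):
    print(y,[proj(np.array([[.5538-.0006,y-.0109,.088],[.5538,y,.094]]),K,T)])
c3=cv2.imread("pics/c3.png")
E
```

```text
0.2235 [array([[281.611 , 361.0055],
       [281.857 , 348.0426]])]
0.2257 [array([[281.2837, 356.1451],
       [281.5068, 342.7467]])]
0.2279 [array([[280.9528, 351.2322],
       [281.1524, 337.3893]])]
0.23 [array([[280.6335, 346.4928],
       [280.8104, 332.217 ]])]
```

View pics/c5.png

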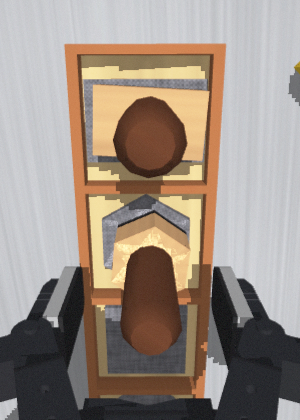

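The hex handle runs down to (281,355), which matches the TCP position. Closing and carrying to the third bay.

Emit:
arm_command --series '[0,0,0,0,0,0,0,0,0,0,0,0,0,0,0,0,0,0,0,0,0,0,0,0,0,0,0,0,0,0]' --grip -1

```text
time_s: 15.65
ee_pos: [0.5536, 0.2258, 0.0777]
eef_rot: [180.0, -0.0, 86.6]
wrist_force: [0.2, -0.6, 7.2]
width: 0.0204
grasp_force: 58.3
```

Emit:
arm_command --series '[0,0,0.015,0,0,0,0,0,0.05,0,0,0,0,0,0.1,0,0,0,-0.007,-0.04,0.12,0,0,-0.02,-0.015,-0.088,0.12,0,0,-0.04,-0.024,-0.137,0.12,0,0,-0.06,-0.032,-0.186,0.12,0,0,-0.08,-0.04,-0.235,0.12,0,0,-0.1,-0.049,-0.284,0.12,0,0,-0.106,-0.057,-0.333,0.12,0,0,-0.106,-0.065,-0.382,0.12,0,0,-0.106,-0.074,-0.431,0.12,0,0,-0.106,-0.081,-0.47,0.12,0,0,-0.106,-0.0844,-0.4926,0.12,0,0,-0.106,-0.0844,-0.4926,0.12,0,0,-0.106,-0.0844,-0.4926,0.08,0,0,-0.106,-0.0844,-0.4926,0.04,0,0,-0.106,-0.0844,-0.4926,0.02,0,0,-0.106,-0.0844,-0.4926,0.01,0,0,-0.106]'

```text
time_s: 17.55
ee_pos: [0.4682, -0.2655, 0.0855]
eef_rot: [-179.8, -0.1, 80.6]
wrist_force: [1.0, -0.8, -0.1]
width: 0.0207
grasp_force: 58.9
```

Emit:
arm_command --series '[0,0,-0.012,0,0,0,0,0,-0.02,0,0,0,0,0,-0.024,0,0,0,0,0,-0.025,0,0,0,0,0,-0.025,0,0,0]'

```text
time_s: 18.05
ee_pos: [0.4691, -0.267, 0.0627]
eef_rot: [180.0, 0.0, 80.5]
wrist_force: [0.1, -0.3, -0.7]
width: 0.0208
grasp_force: 58.9
```

Emit:
arm_command --series '[0,0,-0.0005,0,0,0,0,0,-0.001,0,0,0,0,0,-0.001,0,0,0]'

```text
time_s: 18.35
ee_pos: [0.4692, -0.2671, 0.0617]
eef_rot: [180.0, 0.0, 80.5]
wrist_force: [0.2, -0.4, 4.4]
width: 0.0206
grasp_force: 59.3
```

Emit:
arm_command --series '[0,0,0,0,0,0,0,0,0,0,0,0,0,0,0,0,0,0,0,0,0,0,0,0,0,0,0.03,0,0,0,0,0,0.075,0,0,0,0,0,0.12,0,0,0,0.007,0.045,0.12,0,0,0.02,0.015,0.093,0.12,0,0,0.04,0.023,0.142,0.12,0,0,0.06,0.03,0.19,0.12,0,0,0.08,0.038,0.24,0.12,0,0,0.1,0.046,0.29,0.12,0,0,0.106,0.054,0.339,0.12,0,0,0.106,0.062,0.388,0.12,0,0,0.106,0.07,0.437,0.12,0,0,0.106,0.077,0.486,0.12,0,0,0.106,0.085,0.535,0.12,0,0,0.106,0.088,0.56,0.12,0,0,0.106,0.088,0.56,0.12,0,0,0.106]' --grip 0.3

```text
time_s: 20.35
ee_pos: [0.5569, 0.2965, 0.181]
eef_rot: [180.0, -0.0, 86.8]
wrist_force: [-0.3, -0.8, -0.5]
width: 0.0557
grasp_force: 0.0
```

Emit:
arm_command --series '[0,0,-0.045,0,0,0,0,0,-0.085,0,0,0,0,0,-0.104,0,0,0,0,0,-0.104,0,0,0,0,0,-0.104,0,0,0]'

```text
time_s: 20.85
ee_pos: [0.5572, 0.2926, 0.0778]
eef_rot: [-180.0, 0.0, 86.6]
wrist_force: [0.1, -0.3, 0.2]
width: 0.0557
grasp_force: 0.0
```

```bash
python3 - <<'E'
from h import *
s=state();print(s["time_s"],s["ee_pos"],s["eef_rot"],s["wrist_force"],s["grasp_force"]);K,T=cam("wrist",s)
im=viewer.get_image("wrist")[:,:,::-1];b=viewer.get_image("top")[:,:,::-1]
for y in (.289,.291,.293,.295): print(y,proj(np.array([.5571-.0006,y-.0109,.088]),K,T))
cv2.imwrite("pics/c6.png",np.hstack([im[:,130:430],cv2.resize(b[235:305,310:390],(480,420),interpolation=cv2.INTER_CUBIC)]))
E
```

```text
20.85 [0.5572 0.2926 0.0778] [-179.9947    0.0063   86.5936] [ 0.0869 -0.3265  0.2048] 0.0
0.289 [[282.1845 365.2312]]
0.291 [[281.888  360.8328]]
0.293 [[281.5887 356.391 ]]
0.295 [[281.2863 351.9054]]
```

View pics/c6.png

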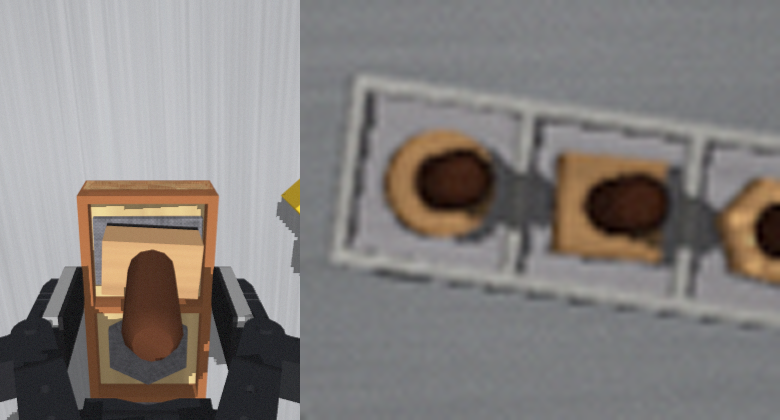

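The oblong's handle ends at (281,360), aligned with the TCP; in the right crop round, square and hex stand in bays 1 to 3. Closing and carrying to the rightmost bay.

Emit:
arm_command --series '[0,0,0,0,0,0,0,0,0,0,0,0,0,0,0,0,0,0,0,0,0,0,0,0,0,0,0,0,0,0]' --grip -1

```text
time_s: 21.45
ee_pos: [0.5574, 0.2932, 0.0781]
eef_rot: [179.9, -0.0, 86.6]
wrist_force: [0.3, -1.2, 7.0]
width: 0.0206
grasp_force: 58.2
```

Emit:
arm_command --series '[0,0,0.015,0,0,0,0,0,0.05,0,0,0,0,0,0.1,0,0,0,-0.006,-0.04,0.12,0,0,-0.02,-0.014,-0.088,0.12,0,0,-0.04,-0.022,-0.137,0.12,0,0,-0.029,-0.186,0.12,0,0,-0.06,-0.037,-0.235,0.12,0,0,-0.08,-0.045,-0.284,0.12,0,0,-0.1,-0.053,-0.333,0.12,0,0,-0.106,-0.06,-0.382,0.12,0,0,-0.106,-0.068,-0.431,0.12,0,0,-0.106,-0.076,-0.48,0.12,0,0,-0.106,-0.084,-0.529,0.12,0,0,-0.106,-0.091,-0.577,0.12,0,0,-0.106,-0.096,-0.608,0.12,0,0,-0.106,-0.098,-0.6195,0.12,0,0,-0.106,-0.098,-0.6195,0.12,0,0,-0.106,-0.098,-0.6195,0.12,0,0,-0.106]'

```text
invalid input at $.series: expected a multiple of 6 numbers
```

One row was missing a zero; I'll fix it and resend.

Emit:
arm_command --series '[0,0,0.015,0,0,0,0,0,0.05,0,0,0,0,0,0.1,0,0,0,-0.006,-0.04,0.12,0,0,-0.02,-0.014,-0.088,0.12,0,0,-0.04,-0.022,-0.137,0.12,0,0,-0.05,-0.029,-0.186,0.12,0,0,-0.06,-0.037,-0.235,0.12,0,0,-0.08,-0.045,-0.284,0.12,0,0,-0.1,-0.053,-0.333,0.12,0,0,-0.106,-0.06,-0.382,0.12,0,0,-0.106,-0.068,-0.431,0.12,0,0,-0.106,-0.076,-0.48,0.12,0,0,-0.106,-0.084,-0.529,0.12,0,0,-0.106,-0.091,-0.577,0.12,0,0,-0.106,-0.096,-0.608,0.12,0,0,-0.106,-0.098,-0.6195,0.12,0,0,-0.106,-0.098,-0.6195,0.12,0,0,-0.106,-0.098,-0.6195,0.12,0,0,-0.106]'

```text
time_s: 23.35
ee_pos: [0.459, -0.3255, 0.1977]
eef_rot: [-180.0, -0.0, 80.5]
wrist_force: [-0.1, -0.4, -0.5]
width: 0.0207
grasp_force: 58.8
```

Emit:
arm_command --series '[0,0,-0.04,0,0,0,0,0,-0.08,0,0,0,0,0,-0.11,0,0,0,0,0,-0.125,0,0,0,0,0,-0.132,0,0,0,0,0,-0.134,0,0,0,0,0,-0.135,0,0,0,0,0,-0.135,0,0,0]'

```text
time_s: 24.15
ee_pos: [0.4595, -0.3265, 0.0632]
eef_rot: [179.9, 0.0, 80.6]
wrist_force: [-0.1, 0.8, -0.8]
width: 0.0201
grasp_force: 58.8
```

Emit:
arm_command --series '[0,0,-0.0005,0,0,0,0,0,-0.001,0,0,0,0,0,-0.001,0,0,0]'

```text
time_s: 24.45
ee_pos: [0.4594, -0.3267, 0.0621]
eef_rot: [179.9, 0.0, 80.5]
wrist_force: [-0.6, 1.6, 8.6]
width: 0.0205
grasp_force: 59.7
```

Contact. Release, rise and back off.

Emit:
arm_command --series '[0,0,0,0,0,0,0,0,0,0,0,0,0,0,0,0,0,0,0,0,0,0,0,0,0,0,0.03,0,0,0,0,0,0.075,0,0,0,0,0,0.12,0,0,0,0,0,0.16,0,0,0,0,-0.04,0.2,0,0,0,0,-0.09,0.2,0,0,0,0,-0.14,0.2,0,0,0,0,-0.19,0.2,0,0,0,0,-0.2,0.2,0,0,0,0,-0.2,0.2,0,0,0]' --grip 0.3

```text
time_s: 25.85
ee_pos: [0.4582, -0.5286, 0.2603]
eef_rot: [-180.0, -0.0, 80.4]
wrist_force: [0.5, 1.3, -0.3]
width: 0.0555
grasp_force: 0.0
```

```bash
python3 - <<'E'
from h import *
b=viewer.get_image("top")[:,:,::-1];a=viewer.get_image("side")[:,:,::-1]
x=cv2.resize(b[235:305,310:440],(780,420),interpolation=cv2.INTER_CUBIC);y=cv2.resize(a[90:200,270:410],(229,180),interpolation=cv2.INTER_CUBIC)
c=np.zeros((600,780,3),np.uint8);c[:420]=x;c[420:,:229]=y
cv2.imwrite("pics/c7.png",c)
E
```

```text
(no output)
```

View pics/c7.png

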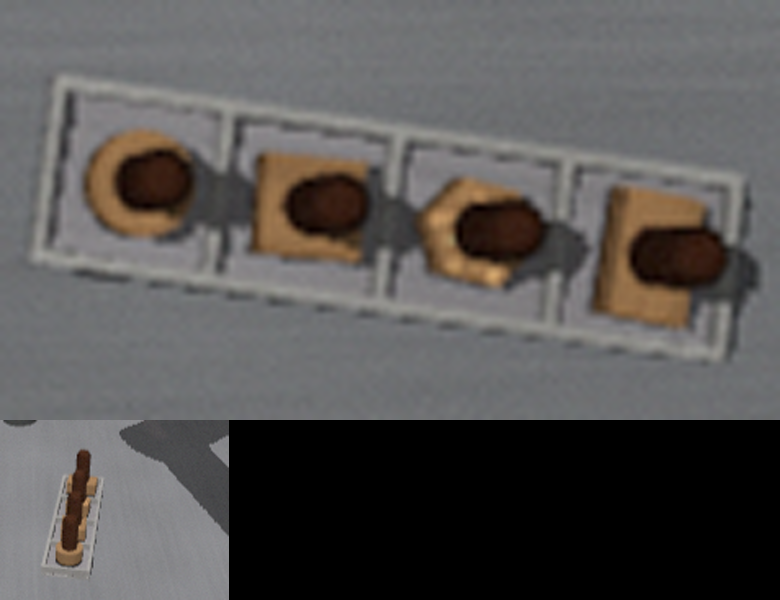

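All four stand upright and centred in their bays: round (140,185), square (310,205), hex (480,230), oblong (650,255), which is the old order reversed. Handing in.

```bash
python3 -c "
from plant import arm
print(arm.sign_off())"
```

```text
the job is handed in; nothing more can be done
None
```

All four stamps now stand upright in the white rack in reverse order (left to right: round, square, hex, oblong), set down gently, and the job was handed in at about 26 s.

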